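# Present a ferrite ring core to the inspection lens

### The arm

A 6-joint arm with a two-finger parallel gripper is mounted at the origin on the work surface. World frame = base frame: x ahead of the robot, y to its left, z up, the work surface at z = 0. Lengths are in m, angles in rad, forces in N, time in s.
With the tool pointing down it reaches from about 0.325 to 0.775 m from the base axis. Payload 9.3 kg.
Tool frame: the origin (TCP) lies midway between the tips of the shut fingers; the grasp point (between the pads) lies 19 mm behind it (manip.grip_point_offset is the distance from the TCP to the grasp point, in m); z points along the fingers, y is the line along which they close (so a half turn about z gives the same grasp; the last joint's range is limited). The gripper opens to 85 mm and grips with 20 to 120 N. Pads are 22 mm wide; open, the fingers measure 114 mm over their backs; the gripper's body (76 mm by 85 mm) begins 54 mm behind the grasp point. The pads swing forward as they close: fully open they stand 13 mm farther back than shut.
Start: joints at [-1.421, 0.259, 0.021, 1.334, 0, 1.418], TCP at [0.164, -0.525, 0.231] pointing down, gripper open.
Joint ranges: [-3.04, 3.04], [-0.91, 1.82], [-1.04, 1.36], [-1.92, 1.95], [-1.52, 1.45], [-3.14, 3.14]. Speed limits (rad/s): [2.22, 2.22, 2.79, 3.14, 3.14, 3.14].

### API

Orientations are given as [roll, pitch, yaw] about the fixed x, y, z axes, in that order (R = Rz(yaw) Ry(pitch) Rx(roll)).
In Python, from bench import manip, optics gives the robot as it stands.
- The arm moves only by the tool step_arm, never from a script. Its argument "deltas" is text: rows parted by semicolons, each of 7 numbers parted by spaces: the turn, a rotation vector about the tool's x, y, z scaled (see below), then the shift along the tool's x, y, z scaled (see below), then the opening, from 0 (shut) to 1 (fully open). A call has 1 to 20 rows; each row shifts and turns the commanded pose from where the row before left it, along the tool's axes as they then stand; what a row does not reach is not made up. The controller multiplies each number of a shift by 0.2 m and each number of a turn by 0.12 rad. A row lasts 1/10 s, in which the tool goes at most 50 mm and 8.59 degrees, less where a joint would pass 70% of its speed; a pose out of reach is approached as far as the arm can. A call with a number of a shift or a turn outside -1 to 1 is refused whole. A call with a gripper value outside its range is refused whole. The fingers move at their own pace and stop on an object; "squeeze" is the grip in N (left out, the last holds). Time passes only in rows, so rows that do not move let the fingers close. It gives the time, the measured TCP pose, the force, the opening and the grip force at its end, in the units of the state.
- manip.sense(): the state, without advancing time (a new reading comes with each control period).
- optics.camera(name): name is "scene" or "side" or "wrist"; returns the picture (400x640x3 uint8, red, green, blue); there is no depth.
- optics.camera_params(name): a dict with "vfov" (degrees; the focal length in pixels is half the picture's height over the tangent of half this angle, whatever the lens; pixels are square), "cx", "cy" (the principal point, pixels), "k1" (the pictures are not rectified: a ray, as slopes to the right and down, at radius r is drawn at 1 + k1 r^2 times it, then the intrinsics apply), "world_to_cam" (4x4, takes a point from world to camera coordinates); the wrist camera has in their place "T_tool_cam" (4x4, takes a point from camera to tool coordinates, whose origin is the TCP and whose axes are the flange's). Camera axes: x right, y down, z forward; pixel columns grow to the right and rows downward; lengths in m; the calibration is good to about 2 mm. A picture is of the moment at which its call begins: read the wrist's pose just before it. camera_params takes no time and is no camera call.
- manip.sign_off(): hands the job in; it is judged then, once.
The state is a dict: "time_s": time; "joint_pos": joint angles; "qvel": joint speeds; "effort": joint torques, N m; "tcp_pos": TCP position; "orientation": TCP orientation; "wrist_force": force on the tool from outside, world axes, zero at the start; "moment": the same for the moment, N m; "finger_gap": opening from 0.0 (shut) to 1.0 (fully open); "finger_force": force on a finger pad.
Only numpy, scipy, OpenCV 4.12 (cv2) and the standard library are available. Lean on these libraries where they do the work, as an engineer would, in place of code of your own. Each camera call takes 0.05 s, during which the arm holds its last target. There are 200 camera calls.

### The job

Check the filter choke's core for cracks: draw the larger of the two black ferrite rings straight up out of its compartment in the slotted rack, turn it so that its flat face looks squarely into the slanted inspection lens, and hold it up with its hole centred on the lens axis, about 110 mm in front of the glass. Finish while still holding it there, motionless, in the gripper. Leave the other parts in the rack and on the bench where they are, and do not bump the lens or its stand.

Things in the scene. Friction and masses are not known exactly. Their poses are not given: they have to be found in the camera images.
- ring: The larger black ferrite ring: 60 mm outside diameter, 34 mm hole, 18 mm thick, about 165 g. At the start it stands on its rim in one of the rack's three compartments. Origin at the centre of its hole; its y axis is the axis of the hole (level at the start, along the rack's y). Its turn about y is arbitrary.
- small_ring: The smaller black ferrite ring: 46 mm outside diameter, 24 mm hole, 18 mm thick, on its rim in another compartment; stays there. Origin at its centre, y along the hole.
- bar: A black rectangular ferrite bar, 50 x 18 x 40 mm (x, y, z), in the remaining compartment; stays there. Origin at the centre of its underside.
- rack: Fixed grey slotted rack, 86 x 190 mm (x, y), walls 40 mm high. Three open-topped compartments along its y at -75, 0, +75 mm, each 21 mm wide (y), 74 mm long, with a V floor that centres the rings. In it the large ring's centre is 44 mm, its top 74 mm above the bench: its upper 34 mm stand clear; 44 mm free space between compartments. Origin: centre of underside.
- gauge: Fixed stand of the lens: dark steel base 140 x 120 x 18 mm with an upright 22 mm post; the instrument is about 340 mm tall. Origin on the bench right under the glass (base centre 25 mm from it along +x); its -x is the horizontal way the lens looks, roughly towards the robot. z up.
- lens: Inspection lens on the stand: black 56 mm front ring with the glass, 42 mm grey barrel, 97 mm long, behind it. Origin at the centre of the glass, 263 mm above the bench. It looks along its own -x axis, 35 degrees downwards and roughly towards the robot; the barrel runs to +x. Its y is level, its z leans up and towards the robot.
- view_point (a point): The point on the lens axis 110 mm in front of the glass (lens frame x = -110 mm), about 200 mm above the bench: where the centre of the ring's hole belongs.
- stiffener: Green circuit board stiffener, a flat ladder frame 100 x 64 x 6 mm lying on the bench; stays there. Origin at the centre of its underside.
- clamp: Steel C-shaped thermocouple clamp, 50 x 16 mm, 69 mm tall with its screw, standing on the bench; stays there. Origin at the centre of its underside.
Mind the look-alikes: they are no part of the job. What is shaped like the ring but green or pink is not meant. What is shaped like the rack but orange is not meant.

How it is judged:
By the outcome, as a careful person would: the job done as asked, in the order asked, and still so for the second after the job is handed in, while the arm keeps its last pose, push and grip.
It also fails if it takes over 32 s, if anything falls off the work surface, if the arm or the gripper's body presses on something with over 40 N, if the wrist force passes 120 N, or if a joint passes its speed limit or range.

## Working session

There is one attempt and no reset: what is moved stays moved. The work goes in short steps, Python scripts to look and compute and a tool call to move; the robot and the scene stay as the last step left them, time stands still between calls to the robot, and variables do not carry over. Pictures are saved under pics/ and viewed, at most 10 in all, crops included, and the job is handed in when it is done.

Besides the shell and the picture viewer there is one more tool, called in YAML: its name, and indented under it one key for each argument. step_arm: Moves the arm, as the interface text tells. Its arguments: {"type":"object","properties":{"deltas":{"type":"string"},"squeeze":{"type":"number"}},"required":["deltas"]}

```bash
mkdir -p pics; ls; python3 - <<'E'
from bench import manip, optics
import cv2,numpy as np
s=manip.sense();print(s)
for n in("scene","side"):
    cv2.imwrite(f"pics/{n}0.png",optics.camera(n)[:,:,::-1]);p=optics.camera_params(n);print(n,p)
print(optics.camera_params("wrist"),manip.grip_point_offset)
E
```

```text
pics
{'time_s': 0.0, 'joint_pos': array([-1.42062448e+00,  2.59185510e-01,  2.07505229e-02,  1.33370685e+00,
       -1.56217387e-05,  1.41823632e+00]), 'qvel': array([-0.00079367,  0.00085886,  0.00190053,  0.00086075, -0.00130702,
        0.00059862]), 'effort': array([ 1.72592947e-03, -5.55642092e+01,  3.44525242e+01,  1.39159377e-02,
        7.41147414e-05,  1.04221289e-05]), 'tcp_pos': array([ 0.16393916, -0.52469562,  0.23066538]), 'orientation': array([-3.14026040e+00, -1.89034800e-04,  3.02731744e-01]), 'wrist_force': array([ 0.235543  ,  0.42120997, -0.03629651]), 'moment': array([-0.00548445,  0.00834046, -0.03773253]), 'finger_force': 0.0, 'finger_gap': 0.9989934653089667}
scene {'vfov': 51.820084465884044, 'cx': 315.91884239833513, 'cy': 203.47771577514803, 'k1': -0.05163819848657618, 'world_to_cam': array([[ 0.85287048,  0.52198259,  0.01208828, -0.4317797 ],
       [ 0.34011858, -0.53785785, -0.77138077, -0.07707066],
       [-0.39614555,  0.66199933, -0.63625906,  1.25397248],
       [ 0.        ,  0.        ,  0.        ,  1.        ]])}
side {'vfov': 51.016916677794434, 'cx': 320.60134439449405, 'cy': 198.6745347478722, 'k1': -0.019945353769382914, 'world_to_cam': array([[-0.98660113, -0.16266805,  0.01254259,  0.53289552],
       [-0.10553341,  0.5776616 , -0.80942558,  0.22462883],
       [ 0.1244223 , -0.79990386, -0.5870885 ,  0.87456497],
       [ 0.        ,  0.        ,  0.        ,  1.        ]])}
{'vfov': 61.317097740858685, 'cx': 322.37862392230664, 'cy': 198.64834769430618, 'k1': -0.016422186229070934, 'T_tool_cam': array([[ 1.28969505e-03, -9.53594078e-01, -3.01092462e-01,
         7.80368708e-02],
       [ 9.99999165e-01,  1.20454076e-03,  4.68464203e-04,
        -1.11071356e-03],
       [-8.40465477e-05, -3.01092814e-01,  9.53594835e-01,
        -1.43914576e-01],
       [ 0.00000000e+00,  0.00000000e+00,  0.00000000e+00,
         1.00000000e+00]])} 0.0187
```

View pics/scene0.png

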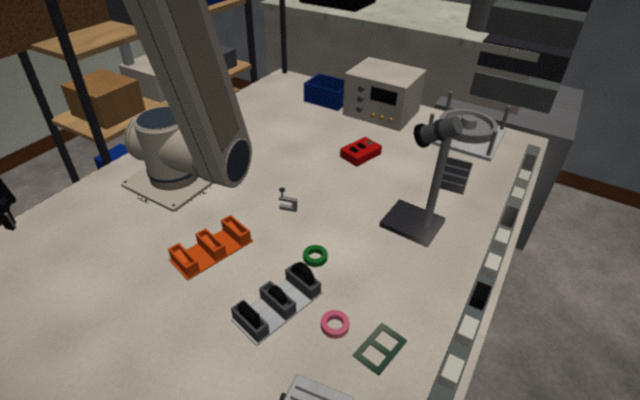

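View pics/side0.png

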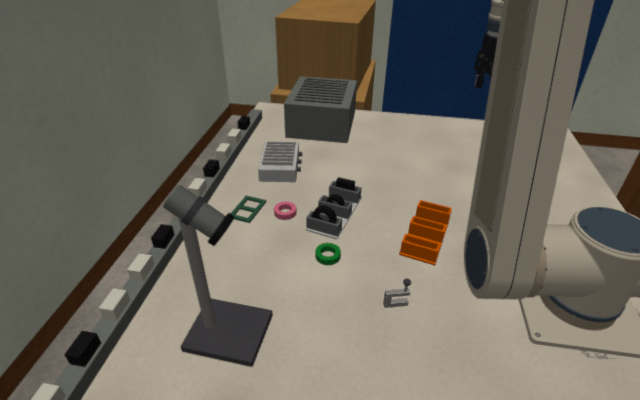

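The scene view shows the grey rack with compartments near (250,318), (278,297) and (303,275). In the side view they are near (345,186), (335,203) and (325,218), and the lens front is at (420,135) in scene and (222,228) in side. I'll zoom in.

```bash
cat > h.py <<'E'
from bench import manip, optics
import cv2,numpy as np
from scipy.spatial.transform import Rotation as Ro
from scipy.optimize import least_squares
def K(n):
    p=optics.camera_params(n);f=200/np.tan(np.radians(p["vfov"]/2));return p,np.array([[f,0,p["cx"]],[0,f,p["cy"]],[0,0,1.]])
def W2C(n,p,s=None):
    if n!="wrist":return p["world_to_cam"]
    s=s or manip.sense();T=np.eye(4);T[:3,:3]=Ro.from_euler("xyz",s["orientation"]).as_matrix();T[:3,3]=s["tcp_pos"]
    return np.linalg.inv(T@p["T_tool_cam"])
def proj(n,X,M=None):
    p,k=K(n);M=W2C(n,p) if M is None else M
    return cv2.projectPoints(np.array(X,float).reshape(-1,1,3),cv2.Rodrigues(M[:3,:3])[0],M[:3,3],k,np.array([p["k1"],0,0,0.]))[0][:,0]
def tri(obs):  # [(cam,(u,v)),..]
    f=lambda X:np.concatenate([proj(n,X)[0]-uv for n,uv in obs])
    r=least_squares(f,[.5,0,.1]);return r.x,np.abs(r.fun).max()
def atz(n,uv,z,M=None):
    return np.r_[least_squares(lambda q:proj(n,[q[0],q[1],z],M)[0]-uv,[.5,-.1]).x,z]
E
python3 - <<'E'
import cv2,numpy as np
a=cv2.imread("pics/scene0.png");b=cv2.imread("pics/side0.png")
z=lambda i,x,y,w,h,s:cv2.resize(i[y:y+h,x:x+w],None,fx=s,fy=s,interpolation=cv2.INTER_CUBIC)
A=z(a,225,250,100,100,4);B=z(b,295,170,100,75,4);C=z(a,370,105,100,150,4)[:,:];D=z(b,150,170,130,200,4)
cv2.imwrite("pics/r.png",np.hstack([A,np.vstack([B,np.zeros((100,400,3),np.uint8)])]))
cv2.imwrite("pics/l.png",np.hstack([C,np.zeros((600,0,3),np.uint8),cv2.resize(D,(390,600))]))
E
```

```text
(no output)
```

View pics/r.png

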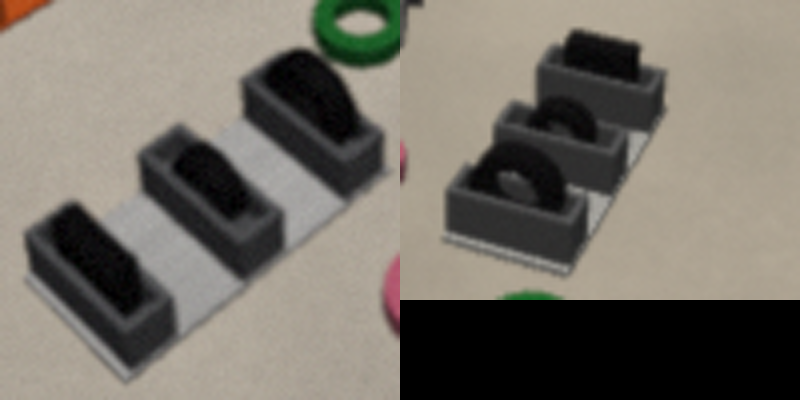

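View pics/l.png

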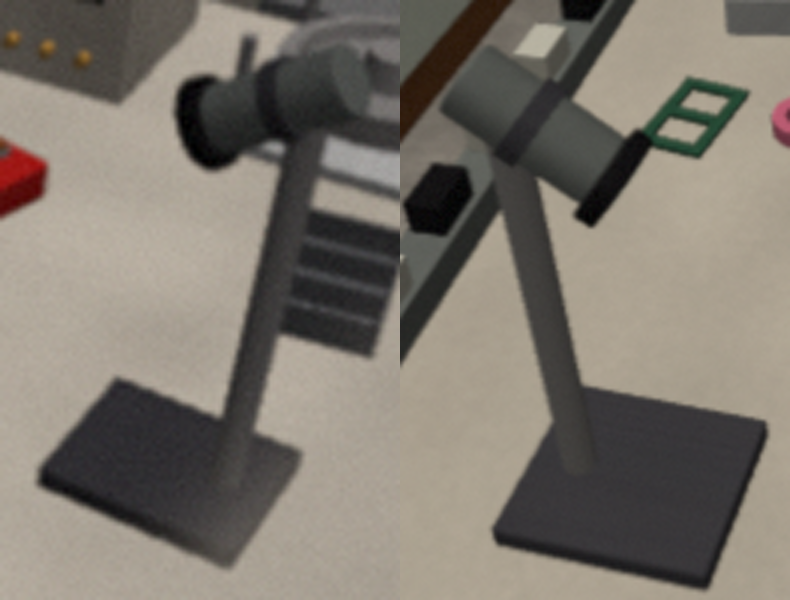

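The large ring is in the rack's +y compartment (scene crop (310,90), side crop (515,180)); the small ring is in the middle and the bar is at -y. Next I fit the rack and gauge poses from the corners.

```bash
cat > fit.py <<'E'
from h import *
sc=lambda x,y:(x/4+225,y/4+250); sd=lambda x,y:((x-400)/4+295,y/4+170)
ls=lambda x,y:(x/4+370,y/4+105); ld=lambda x,y:((x-400)/3+150,y/3+170)
R=[("scene",sc(27,235),(-43,-90.5,40)),("scene",sc(127,335),(43,-90.5,40)),("scene",sc(175,298),(43,-59.5,40)),("scene",sc(243,80),(-43,59.5,40)),("scene",sc(345,165),(43,59.5,40)),("scene",sc(383,133),(43,90.5,40)),("scene",sc(127,380),(43,-95,0)),
("side",sd(447,187),(43,90.5,40)),("side",sd(575,220),(-43,90.5,40)),("side",sd(588,195),(-43,59.5,40)),("side",sd(443,238),(43,95,0)),("side",sd(568,273),(-43,95,0))]
c,s=np.cos(np.radians(35))*97,np.sin(np.radians(35))*97
G=[("scene",ls(117,378),(-45,60,18)),("scene",ls(300,457),(95,60,18)),("scene",ls(40,473),(-45,-60,18)),("scene",ls(230,570),(95,-60,0)),
("side",ld(585,387),(95,-60,18)),("side",ld(767,425),(-45,-60,18)),("side",ld(707,588),(-45,60,0)),("side",ld(495,530),(95,60,18)),
("scene",ls(195,122),(0,0,263)),("side",ld(622,182),(0,0,263)),("scene",ls(350,83),(c,0,263+s)),("side",ld(470,75),(c,0,263+s))]
def fit(O,x0):
    def f(q):
        Rz=Ro.from_euler("z",q[2]).as_matrix();r=[]
        for n in("scene","side"):
            o=[i for i in O if i[0]==n]
            X=np.array([i[2] for i in o])/1e3@Rz.T+[q[0],q[1],0]
            r.append((proj(n,X)-np.array([i[1] for i in o])).ravel())
        return np.concatenate(r)
    r=least_squares(f,x0,loss="soft_l1",x_scale=[.1,.1,.1]);return r.x,f(r.x).reshape(-1,2).round(1)
if __name__=="__main__":
    for O,x0 in((R,[.5,-.2,0]),(G,[.6,.2,0])):
        q,r=fit(O,x0);print(q,np.degrees(q[2]));print(r.tolist())
    Rz=Ro.from_euler("z",q[2]).as_matrix();a=np.radians(35)
    u=Rz@[-np.cos(a),0,-np.sin(a)];print("look",u,"view",np.array([q[0],q[1],.263])+.11*u)
E
python3 fit.py
```

```text
[ 0.54185254 -0.21953256 -0.21373019] -12.245838098302395
[[-2.2, 0.1], [-0.1, 0.8], [-0.1, 0.3], [-2.6, -0.6], [-0.7, -0.6], [-0.3, -0.7], [-0.2, 2.2], [-1.8, 1.1], [-1.1, 1.4], [-0.1, 0.2], [-1.4, 1.8], [-0.6, 1.7]]
[ 0.66493854  0.18842587 -0.0560805 ] -3.2131761212798846
[[-1.6, -0.9], [-0.3, -1.7], [-2.4, -1.5], [-1.7, 1.1], [-0.4, 0.9], [-0.7, -0.7], [-4.5, -2.4], [-0.1, -2.5], [-0.0, 1.5], [-2.6, -0.7], [-0.0, 0.4], [-2.9, 0.0]]
look [-0.81786426  0.04591438 -0.57357644] view [0.57497348 0.19347645 0.19990659]
```

Residuals are around 2 px, so the fit is good enough to start: ring ≈ (0.558, -0.146), rack yaw -12.2°. I'll turn the tool to yaw 2.93 (half-turn grasp, j6≈0), then go above the ring for a wrist look.

step_arm:
  deltas: "0 0 -0.5 0 0 0 0.6;0 0 -1 0 0 0 0.6;0 0 -1 0 0 0 0.6;0 0 -1 0 0 0 0.6;0 0 -1 0 0 0 0.6;0 0 -1 0 0 0 0.6;0 0 -1 0 0 0 0.6;0 0 -1 0 0 0 0.6;0 0 -1 0 0 0 0.6;0 0 -1 0 0 0 0.6;0 0 -1 0 0 0 0.6;0 0 -1 0 0 0 0.6;0 0 -1 0 0 0 0.6;0 0 -1 0 0 0 0.6;0 0 -1 0 0 0 0.6;0 0 -1 0 0 0 0.6;0 0 -1 0 0 0 0.6;0 0 -1 0 0 0 0.6;0 0 -1 0 0 0 0.6;0 0 -1 0 0 0 0.6"
  squeeze: 50

```text
time_s: 2.1
tcp_pos: [0.164, -0.5248, 0.2309]
orientation: [3.141, -0.001, 2.648]
wrist_force: [0.4, 0.4, -0.1]
finger_gap: 0.601
finger_force: 0.0
```

step_arm:
  deltas: "0 0 -1 -0.05 0.08 0.01 0.6;0 0 -1 -0.109 0.162 0.02 0.6;0 0 -0.35 -0.109 0.162 0.02 0.6;0 0 0 -0.109 0.162 0.02 0.6;0 0 0 -0.109 0.162 0.02 0.6;0 0 0 -0.109 0.162 0.02 0.6;0 0 0 -0.109 0.162 0.02 0.6;0 0 0 -0.109 0.162 0.02 0.6;0 0 0 -0.109 0.162 0.02 0.6;0 0 0 -0.109 0.162 0.02 0.6;0 0 0 -0.109 0.162 0.02 0.6;0 0 0 -0.109 0.162 0.02 0.6;0 0 0 -0.109 0.162 0.02 0.6;0 0 0 -0.109 0.162 0.02 0.6;0 0 0 -0.05 0.08 0.01 0.6;0 0 0 0 0 0 0.6;0 0 0 0 0 0 0.6"

```text
time_s: 3.8
tcp_pos: [0.5659, -0.1578, 0.1748]
orientation: [-3.142, -0.001, 2.926]
wrist_force: [-0.8, -0.2, -0.7]
finger_gap: 0.6
finger_force: 0.0
```

```bash
python3 - <<'E'
from h import *
s=manip.sense();im=optics.camera("wrist")[:,:,::-1].copy();print(s)
cv2.imwrite("pics/w1raw.png",im)
Rz=Ro.from_euler("z",-.2137).as_matrix()
for z in(.04,):
  X=[Rz@[a/1e3,b/1e3,z]+[.5419,-.2195,0] for a in(-43,43) for b in(59.5,90.5,-15.5,15.5)]
  for u,v in proj("wrist",X,W2C("wrist",optics.camera_params("wrist"),s)):cv2.circle(im,(int(u),int(v)),3,(0,0,255),1)
cv2.imwrite("pics/w1.png",im)
E
```

```text
{'time_s': 3.8, 'joint_pos': array([-4.14571286e-01,  3.43671846e-01, -4.62539507e-04,  1.22775318e+00,
       -2.53834402e-04, -1.98778813e-01]), 'qvel': array([-0.02355587, -0.01279096, -0.00593904,  0.00127282, -0.00220908,
       -0.00116982]), 'effort': array([ 1.36886414e+00, -6.07175088e+01,  3.38445246e+01, -5.13136201e-02,
        7.71388086e-02,  7.05057895e-02]), 'tcp_pos': array([ 0.56586474, -0.15776846,  0.17480032]), 'orientation': array([-3.14155931e+00, -1.11987899e-03,  2.92580030e+00]), 'wrist_force': array([-0.79108972, -0.15867255, -0.66702753]), 'moment': array([ 0.00972754, -0.03352694, -0.01748796]), 'finger_force': 0.0, 'finger_gap': 0.5997212002763623}
```

View pics/w1.png

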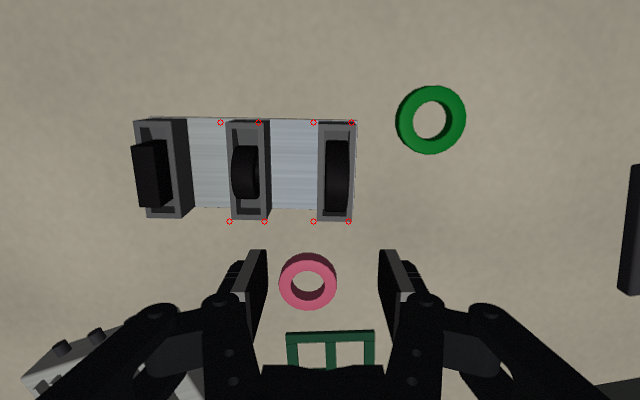

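The wrist view shows the large ring at about (337,177). The predicted wall corners lie about 4 px (3 mm) left of the real ones. I'll enlarge it to refine.

```bash
python3 - <<'E'
import cv2
i=cv2.imread("pics/w1raw.png")[105:230,220:370];i=cv2.convertScaleAbs(i,alpha=1.6,beta=20)
cv2.imwrite("pics/w1c.png",cv2.resize(i,(720,600),interpolation=cv2.INTER_CUBIC))
E
```

```text
(no output)
```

View pics/w1c.png

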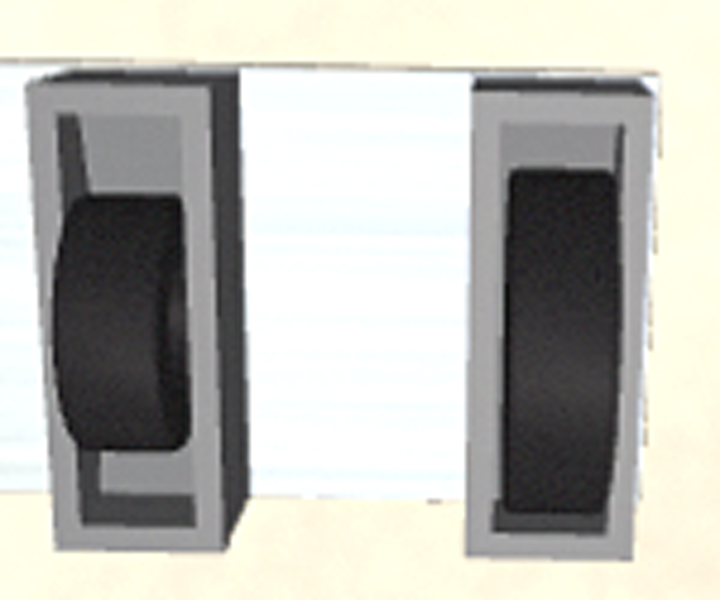

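```bash
python3 - <<'E'
from h import *
s=manip.sense();M=W2C("wrist",optics.camera_params("wrist"),s);print(s['tcp_pos'])
P=np.array([(472,89),(653,94),(467,555),(633,558),(28,82),(208,85),(55,549),(226,550)])/4.8+[220,105]-.4
X=np.array([(-43,59.5,40),(-43,90.5,40),(43,59.5,40),(43,90.5,40),(-43,-15.5,40),(-43,15.5,40),(43,-15.5,40),(43,15.5,40)])/1e3
def f(q): return (proj("wrist",X@Ro.from_euler("z",q[2]).as_matrix().T+[q[0],q[1],q[3]],M)-P).ravel()
for fz in(0,1):
    g=(lambda q:f(q)) if fz else (lambda q:f(np.r_[q,0]))
    r=least_squares(g,[.54,-.22,-.2,0][:3+fz],x_scale=.1);q=r.x
    print(q,r.fun.round(1)); print("ring",q[:2]+[-.075*np.sin(q[2]),.075*np.cos(q[2])])
    b=np.array([0,0,s['tcp_pos'][2]])
q=q[:3]
E
```

```text
[ 0.56562051 -0.15827878  0.17508536]
[ 0.54094262 -0.21689469 -0.23354513] [-0.3 -0.8  0.3 -1.2 -0.6  1.2 -0.2  1.1 -0.3 -1.   0.4 -1.   0.6  1.
 -0.   1.4]
ring [ 0.55829971 -0.14393078]
[ 0.54145493 -0.21728613 -0.2335309  -0.00288895] [-0.5 -0.4 -0.4 -0.7 -0.8  0.6 -0.8  0.6  0.4 -0.5  0.7 -0.5  1.2  0.4
  0.2  0.8]
ring [ 0.55881098 -0.14432198]
```

step_arm:
  deltas: "0 0 0.15 0.025 0.03 0 0.6;0 0 0 0.026 0.031 0 0.6;0 0 0 0 0 0.1 0.6;0 0 0 0 0 0.1 0.6;0 0 0 0 0 0.1 0.6;0 0 0 0 0 0.1 0.6;0 0 0 0 0 0 0.6;0 0 0 0 0 0 0.6"

```text
time_s: 4.65
tcp_pos: [0.5585, -0.1438, 0.0959]
orientation: [3.142, -0.0, 2.906]
wrist_force: [0.8, -0.2, 0.4]
finger_gap: 0.599
finger_force: 0.0
```

```bash
python3 - <<'E'
from h import *
s=manip.sense();print(s['tcp_pos'],s['orientation'])
im=optics.camera("wrist")[:,:,::-1].copy()
cv2.imwrite("pics/w2.png",cv2.resize(im[120:400,160:480],(640,560)))
E
```

```text
[ 0.55852057 -0.14382008  0.09589008] [ 3.14155371e+00 -1.00127204e-04  2.90635106e+00]
```

View pics/w2.png

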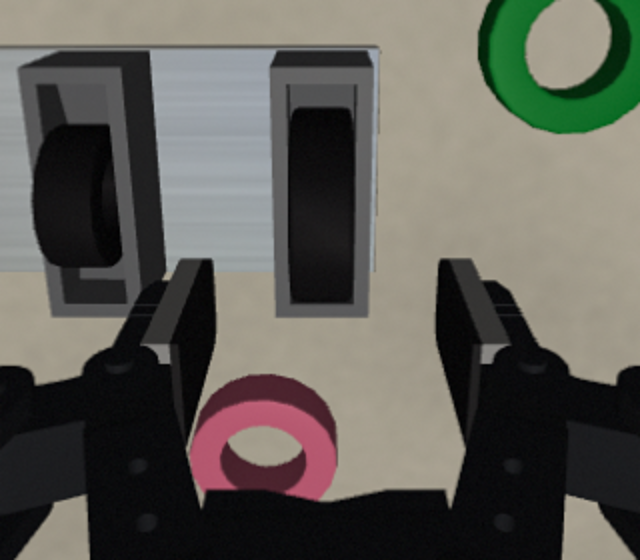

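The ring at crop x≈321 is centred between the fingers (≈326), and its front and back ends match the prediction, so I descend and grip.

step_arm:
  deltas: "0 0 0 0 -0.002 0.08 0.6;0 0 0 0 -0.002 0.08 0.6;0 0 0 0 0 0.08 0.6;0 0 0 0 0 0 0.6;0 0 0 0 0 0 0.45;0 0 0 0 0 0 0.35;0 0 0 0 0 0 0.25;0 0 0 0 0 0 0.18;0 0 0 0 0 0 0.1;0 0 0 0 0 0 0;0 0 0 0 0 0 0;0 0 0 0 0 0 0;0 0 0 0 0 0 0"
  squeeze: 50

```text
time_s: 6.0
tcp_pos: [0.5592, -0.1448, 0.0483]
orientation: [-3.141, 0.002, 2.907]
wrist_force: [-0.7, -0.4, 6.3]
finger_gap: 0.2
finger_force: 48.8
```

step_arm:
  deltas: "0 0 0 0 0 -0.02 0;0 0 0 0 0 -0.05 0;0 0 0 0 0 -0.08 0;0 0 0 0 0 -0.1 0;0 0 0 0 0 -0.12 0;0 0 0 0 0 -0.12 0;0 0 0 0 0 -0.12 0;0 0 0 0 0 -0.1 0;0 0 0 0 0 -0.05 0;0 0 0 0 0 0 0;0 0 0 0 0 0 0"

```text
time_s: 7.1
tcp_pos: [0.5584, -0.1445, 0.1986]
orientation: [3.141, -0.001, 2.907]
wrist_force: [-0.1, -0.2, -0.7]
finger_gap: 0.2
finger_force: 48.8
```

```bash
python3 - <<'E'
from h import *
s=manip.sense();print(s['tcp_pos'],s['orientation'],s['wrist_force'],s['finger_force'])
w=optics.camera("wrist")[:,:,::-1];sd=optics.camera("side")[:,:,::-1];sc=optics.camera("scene")[:,:,::-1]
z=lambda i,x,y:cv2.resize(i[y:y+150,x:x+200],(400,300),interpolation=cv2.INTER_CUBIC)
cv2.imwrite("pics/m1.png",np.vstack([np.hstack([cv2.resize(w,(480,300)),np.zeros((300,320,3),np.uint8)]),np.hstack([z(sd,230,90),z(sc,220,150)])]))
np.save("sc1.npy",np.array([w,sd,sc]))
E
```

```text
[ 0.55840674 -0.14446385  0.19860118] [ 3.14146204e+00 -8.93543008e-04  2.90679904e+00] [-0.06802501 -0.2222138  -0.682268  ] 48.79663649577452
```

View pics/m1.png

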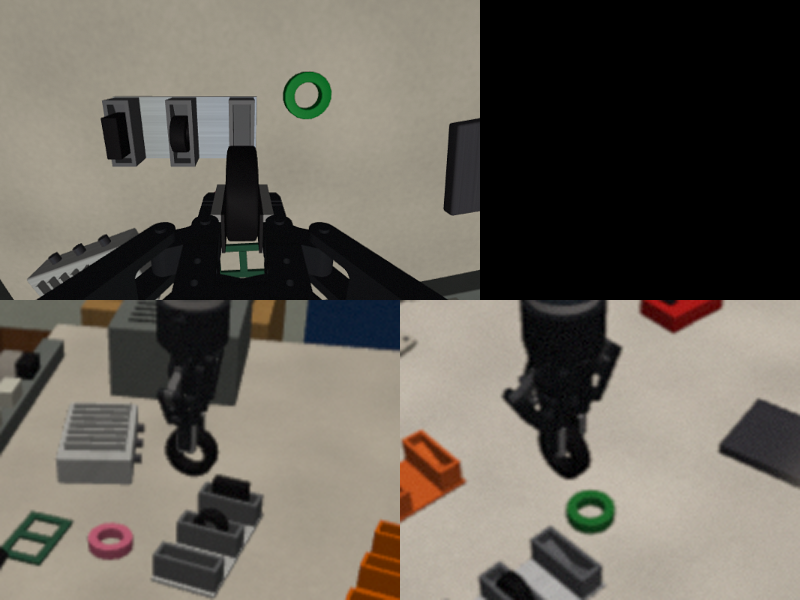

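The ring is out and held (side-crop hole at (195,455)); the other parts are untouched. Now I work out the turn, then a stand-off 40 mm short of the view point.

```bash
cat > go.py <<'E'
from h import *
def tgt(g,off,rc=(0,0,.004)): # gauge x,y,yaw ; off = distance from glass ; rc ring centre in tool
    a=np.radians(35);Rz=Ro.from_euler("z",g[2]).as_matrix()
    u=Rz@[-np.cos(a),0,-np.sin(a)];z=Rz@[np.sin(a),0,-np.cos(a)];y=-u
    R=np.c_[np.cross(y,z),y,z];return R,np.array([g[0],g[1],.263])+off*u-R@rc
def plan(R,p):
    s=manip.sense();R0=Ro.from_euler("xyz",s["orientation"]).as_matrix()
    rv=Ro.from_matrix(R0.T@R).as_rotvec();d=p-s["tcp_pos"]
    print("turn units",rv/.12,"| shift units start axes",R0.T@d/.2,"end axes",R.T@d/.2,"mm",d*1e3)
E
python3 - <<'E'
from go import *
R,p=tgt((.6649,.1884,-.056),.15);print(p);plan(R,p)
E
```

```text
[0.5399291  0.1954057  0.18024014]
turn units [-4.24047808 -3.55018724 11.20818927] | shift units start axes [0.4843166  1.63104529 0.09092343] end axes [ 1.6912437  -0.20418949 -0.03376033] mm [-18.33473245 339.80762815 -17.89268792]
```

step_arm:
  deltas: "-0.303 -0.254 0.8 0 0 0 0;-0.303 -0.254 0.8 0 0 0 0;-0.303 -0.254 0.8 0 0 0 0;-0.303 -0.254 0.8 0 0 0 0;-0.303 -0.254 0.8 0 0 0 0;-0.303 -0.254 0.8 0 0 0 0;-0.303 -0.254 0.8 0 0 0 0;-0.303 -0.254 0.8 0 0 0 0;-0.303 -0.254 0.8 0 0 0 0;-0.303 -0.254 0.8 0 0 0 0;-0.303 -0.254 0.8 0 0 0 0;-0.303 -0.254 0.8 0 0 0 0;-0.303 -0.254 0.8 0 0 0 0;-0.303 -0.254 0.8 0 0 0 0;0 0 0 0 0 0 0;0 0 0 0 0 0 0"

```text
time_s: 8.85
tcp_pos: [0.5584, -0.1443, 0.1989]
orientation: [2.53, 0.002, 1.518]
wrist_force: [-0.4, -0.3, -1.3]
finger_gap: 0.203
finger_force: 49.0
```

step_arm:
  deltas: "0 0 0 0.07 -0.01 0 0;0 0 0 0.14 -0.017 -0.003 0;0 0 0 0.14 -0.017 -0.003 0;0 0 0 0.14 -0.017 -0.003 0;0 0 0 0.14 -0.017 -0.003 0;0 0 0 0.14 -0.017 -0.003 0;0 0 0 0.14 -0.017 -0.003 0;0 0 0 0.14 -0.017 -0.003 0;0 0 0 0.14 -0.017 -0.003 0;0 0 0 0.14 -0.017 -0.003 0;0 0 0 0.14 -0.017 -0.003 0;0 0 0 0.14 -0.017 -0.003 0;0 0 0 0.08 -0.008 0 0;0 0 0 0 0 0 0;0 0 0 0 0 0 0"

```text
time_s: 10.35
tcp_pos: [0.5399, 0.1955, 0.1803]
orientation: [2.529, 0.002, 1.518]
wrist_force: [-0.0, -0.4, -1.4]
finger_gap: 0.202
finger_force: 49.0
```

```bash
python3 - <<'E'
from go import *
s=manip.sense();print(s['time_s'],s['joint_pos'],s['tcp_pos'])
w=optics.camera("wrist")[:,:,::-1];sd=optics.camera("side")[:,:,::-1];sc=optics.camera("scene")[:,:,::-1]
R,p=tgt((.6649,.1884,-.056),.15);plan(R,p)
z=lambda i,x,y:cv2.resize(cv2.convertScaleAbs(i[y:y+100,x:x+134],alpha=1.5,beta=15),(400,300),interpolation=cv2.INTER_CUBIC)
cv2.imwrite("pics/m2.png",np.vstack([np.hstack([cv2.convertScaleAbs(cv2.resize(w,(480,300)),alpha=1.4),np.zeros((300,320,3),np.uint8)]),np.hstack([z(sd,170,180),z(sc,320,95)])]))
np.save("st2.npy",np.array([w,sd,sc]))
E
```

```text
10.35 [ 0.30650129  0.028005   -0.58618187  0.37546278 -0.20530896  1.86801079] [0.53986957 0.19552406 0.18033606]
turn units [0.01871523 0.00976893 0.01002992] | shift units start axes [ 0.00556903 -0.00212204  0.00090992] end axes [ 0.0055654  -0.00212669  0.00092122] mm [-0.18005747  1.12492163 -0.39488686]
```

View pics/m2.png

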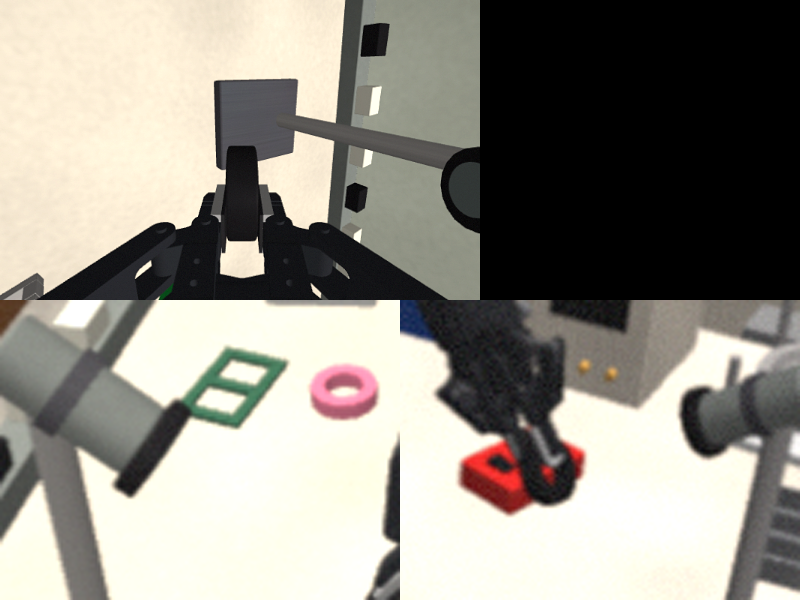

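The wrist view shows the glass cut off at the right edge, around full-resolution (627,250). That is within a few pixels of the prediction. I'll close the last 40 mm and measure there with one composite.

step_arm:
  deltas: "0 0 0 0.002 0.02 0 0;0 0 0 0.002 0.04 0 0;0 0 0 0.001 0.05 0 0;0 0 0 0 0.045 0 0;0 0 0 0 0.03 0 0;0 0 0 0 0.013 0 0;0 0 0 0 0 0 0;0 0 0 0 0 0 0;0 0 0 0 0 0 0"

```text
time_s: 11.4
tcp_pos: [0.5721, 0.1942, 0.2031]
orientation: [2.529, 0.001, 1.516]
wrist_force: [0.1, 0.1, -2.2]
finger_gap: 0.198
finger_force: 49.0
```

```bash
python3 - <<'E'
from go import *
s=manip.sense();print(s['time_s'],s['tcp_pos'],s['orientation'],s['finger_gap'])
w=optics.camera("wrist")[:,:,::-1];sd=optics.camera("side")[:,:,::-1];sc=optics.camera("scene")[:,:,::-1]
np.savez("st3.npz",w=w,sd=sd,sc=sc,pos=s['tcp_pos'],ori=s['orientation'])
R,p=tgt((.6649,.1884,-.056),.11);plan(R,p)
c=p+R@[0,0,.004];L=np.array([.6649,.1884,.263]);o=[]
for n in("side","scene","wrist"):print(n,proj(n,[c,L]).round(1).tolist())
def crop(i,m,W,H,k):
    x,y=int(np.clip(m[0]-W/2,0,640-W)),int(np.clip(m[1]-H/2,0,400-H));print("crop",x,y,k)
    return cv2.resize(cv2.convertScaleAbs(i[y:y+H,x:x+W],alpha=1.6,beta=15),None,fx=k,fy=k,interpolation=cv2.INTER_CUBIC)
a=crop(w,proj("wrist",[L])[0],160,120,2.5);b=crop(w,(300,150),160,120,2.5)
d=crop(sd,proj("side",[L,c]).mean(0),160,120,2.5);e=crop(sc,proj("scene",[L,c]).mean(0),160,120,2.5)
cv2.imwrite("pics/m3.png",np.vstack([np.hstack([a,b]),np.hstack([d,e])]))
E
```

```text
11.4 [0.57212227 0.19419028 0.20313069] [2.52876751e+00 1.45662952e-03 1.51573791e+00] 0.19755607743039474
turn units [0.01919527 0.00477414 0.01288701] | shift units start axes [-0.00316105  0.00128092  0.001737  ] end axes [-0.00316006  0.00128981  0.00173222] mm [ 0.37400516 -0.65396987 -0.13583067]
side [[281.3, 269.4], [224.0, 231.0]]
scene [[380.7, 147.6], [418.3, 136.4]]
wrist [[320.2, 262.2], [543.4, 262.0]]
crop 463 201 2.5
crop 220 90 2.5
crop 172 190 2.5
crop 319 81 2.5
```

View pics/m3.png

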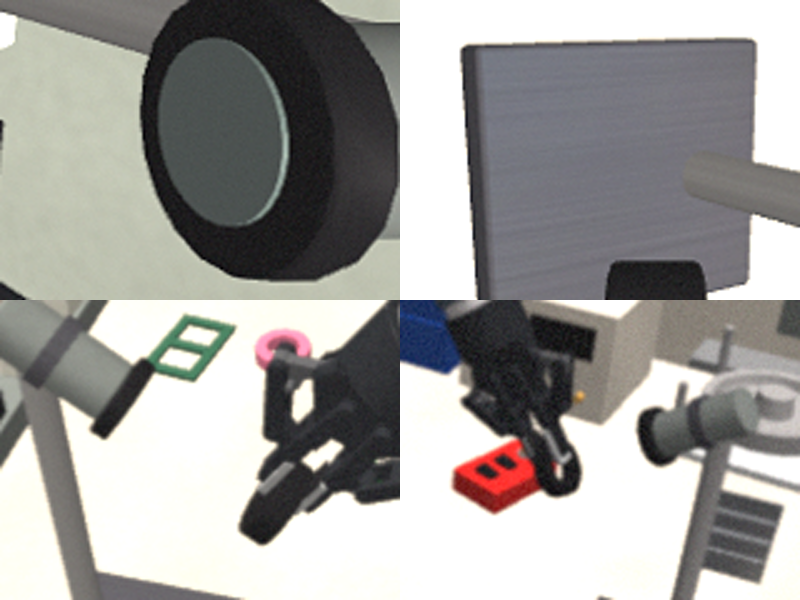

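Wrist view: glass ellipse centre at full-resolution (551.8, 253.8), predicted (543.4, 262.0), so the lens is a few mm off my estimate. Side view: glass at (223.8,230.6). Scene view: (421,135.8). I'll refit the gauge, weighting each point in mm.

```bash
cat > refit.py <<'E'
from go import *
from fit import G
d=np.load("st3.npz");S=dict(orientation=d["ori"],tcp_pos=d["pos"])
P=optics.camera_params("wrist");M=W2C("wrist",P,S);print("cam/tool0",proj("wrist",[d["pos"]+Ro.from_euler("xyz",d["ori"]).as_matrix()@[0,0,.004]],M), P["T_tool_cam"][:3,3])
wc=lambda x,y:((x-400)/2.5+220-.3,y/2.5+90-.3)
O=[(n,uv,X,2.3) for n,uv,X in G if X[2]!=263]+[("side",(223.6,230.4),(0,0,263),2.),("scene",(420.8,135.6),(0,0,263),2.5),
 ("wrist",(551.5,253.5),(0,0,263),.4),("wrist",wc(485,47),(-45,60,18),.9),("wrist",wc(463,48),(-45,60,0),.9),("wrist",wc(754,40),(95,60,18),.9),("wrist",wc(747,285),(95,-60,18),.9)]
def f(q,w=True,cams=("scene","side","wrist")):
    Rz=Ro.from_euler("z",q[2]).as_matrix();r=[]
    for n in cams:
        o=[i for i in O if i[0]==n];X=np.array([i[2] for i in o])/1e3@Rz.T+[q[0],q[1],0]
        r.append(((proj(n,X,M if n=="wrist" else None)-np.array([i[1] for i in o]))*np.array([[i[3]] for i in o])).ravel())
    return np.concatenate(r)
for cams in(("scene","side","wrist"),("wrist",),("scene","side")):
    r=least_squares(lambda q:f(q,cams=cams),[.665,.188,-.05],x_scale=.1,loss="soft_l1",f_scale=2.)
    print(cams,r.x,"mm resid",f(r.x,cams=cams).reshape(-1,2).round(1).tolist())
    plan(*tgt(r.x,.11))
E
python3 refit.py
```

```text
cam/tool0 [[319.6885395  261.34182674]] [ 0.07842517  0.00120532 -0.14336343]
('scene', 'side', 'wrist') [ 0.66549424  0.19081526 -0.06748026] mm resid [[-1.9, -3.0], [0.6, -4.1], [-4.5, -4.9], [-3.7, 1.6], [-0.7, -2.1], [-4.7, 1.1], [-10.7, -4.3], [-0.9, -3.1], [-2.7, 6.4], [-7.9, -0.6], [-8.4, 1.2], [-1.0, 3.2], [-2.4, 1.5], [-3.6, 1.6], [-2.4, 0.6], [1.5, 2.5], [0.0, 2.7]]
turn units [ 0.01925995 -0.05018959  0.09119105] | shift units start axes [0.01436425 0.00320627 0.00306267] end axes [0.01441668 0.00305577 0.00296876] mm [ 1.03369607  2.82005266 -0.13583067]
('wrist',) [ 0.66856398  0.1923439  -0.05803061] mm resid [[-1.1, -0.4], [-1.5, 0.3], [-0.4, -0.7], [3.0, 0.3], [2.0, 0.5]]
turn units [ 0.01920674 -0.00494775  0.02673732] | shift units start axes [0.01847495 0.01537159 0.01161592] end axes [0.0185311  0.01533895 0.01156954] mm [ 4.04867817  3.47725828 -0.13583067]
('scene', 'side') [ 0.66537789  0.18841172 -0.05403223] mm resid [[-3.5, -2.0], [-0.4, -3.8], [-5.1, -3.2], [-3.4, 2.6], [-1.2, -1.6], [-5.8, 2.2], [-11.0, -5.4], [-0.8, -6.0], [-0.4, 3.2], [-6.4, -1.6], [-7.4, 0.1], [0.3, 1.2]]
turn units [ 0.01918414  0.01419516 -0.00053468] | shift units start axes [-0.00388017  0.00322895  0.00310891] end axes [-0.00388566  0.00323584  0.00309485] mm [ 0.8418948  -0.82380188 -0.13583067]
```

The wrist calibration changed between calls, so it may be noisy per call. I'll check, and average it if so.

```bash
python3 - <<'E'
from bench import optics
import numpy as np
for n in("wrist","scene","side"):
    k="T_tool_cam" if n=="wrist" else "world_to_cam"
    L=[optics.camera_params(n) for _ in range(200)];A=np.array([p[k] for p in L])
    c=A[:,:3,3] if n=="wrist" else np.array([-a[:3,:3].T@a[:3,3] for a in A])
    print(n,c[:3].round(4).tolist(),c.mean(0).round(5),c.std(0),A[:,:3,:3].std(0).max(),np.std([p["cx"] for p in L]),np.std([p["vfov"] for p in L]))
E
```

```text
wrist [[0.0784, 0.0012, -0.1434], [0.0784, 0.0012, -0.1434], [0.0784, 0.0012, -0.1434]] [ 0.07843  0.00121 -0.14336] [9.71445147e-17 0.00000000e+00 3.05311332e-16] 3.3306690738754696e-15 5.684341886080802e-14 7.105427357601002e-15
scene [[0.8912, -0.6462, 0.7436], [0.8912, -0.6462, 0.7436], [0.8912, -0.6462, 0.7436]] [ 0.89122 -0.6462   0.74362] [5.55111512e-16 1.88737914e-15 3.33066907e-16] 2.886579864025407e-15 0.0 1.4210854715202004e-14
side [[0.4406, 0.6565, 0.6886], [0.4406, 0.6565, 0.6886], [0.4406, 0.6565, 0.6886]] [0.44065 0.65649 0.68858] [1.94289029e-15 1.77635684e-15 1.11022302e-16] 2.9976021664879227e-15 5.684341886080802e-14 0.0
```

The calibration is constant now, so I'll do a relative check: compare the predicted and actual silhouette extremes of the ring and of the lens front ring in the same pictures, which cancels camera bias.

```bash
cat > sil.py <<'E'
from go import *
d=np.load("st3.npz");S=dict(orientation=d["ori"],tcp_pos=d["pos"]);M=W2C("wrist",optics.camera_params("wrist"),S)
R=Ro.from_euler("xyz",d["ori"]).as_matrix();t=np.linspace(0,2*np.pi,361)
ring=np.concatenate([np.c_[30*np.cos(t),0*t+y,30*np.sin(t)+4] for y in(-9,9)])/1e3@R.T+d["pos"]
g=(.6655,.1905,-.060);Rl,_=tgt(g,0)
front=np.c_[28*np.cos(t),0*t,28*np.sin(t)]/1e3@Rl.T+[g[0],g[1],.263]
def sub(gray,p0,dirn,th): # first crossing of th along dirn from p0 (inside dark)
    v=[gray_s(gray,p0+k*dirn) for k in np.arange(-12,12,.25)];return v
def gray_s(g,p): return float(cv2.remap(g,np.float32([[p[0]]]),np.float32([[p[1]]]),cv2.INTER_LINEAR)[0,0])
def meas(name,img,P,angles):
    gr=cv2.cvtColor(img,cv2.COLOR_BGR2GRAY).astype(np.float32);out=[]
    for a in angles:
        n=np.array([np.cos(np.radians(a)),np.sin(np.radians(a))]);i=np.argmax(P@n);ks=np.arange(-8,8,.25)
        # average across tangent +-1px
        v=np.array([np.mean([gray_s(gr,P[i]+k*n+j*np.array([-n[1],n[0]])) for j in(-1,0,1)]) for k in ks])
        dv=np.gradient(cv2.GaussianBlur(v[None],(1,1),1)[0] if 0 else np.convolve(np.pad(v,2,"edge"),np.ones(5)/5,"valid"))
        j=np.argmax(dv);out.append((a,round(float(ks[j]),2),round(float(dv[j]),1)))
    print(name,out)
for n,im,m in(("scene",d["sc"],None),("side",d["sd"],None),("wrist",d["w"],M)):
    A=range(0,360,30)
    meas(n+" ring",im,proj(n,ring,m),A);meas(n+" lens",im,proj(n,front,m),A)
print("lens dirs: tool x,z per px");c=d["pos"]
for n,m in(("scene",None),("side",None),("wrist",M)):
    b=proj(n,[c,c+R[:,0]*.01,c+R[:,1]*.01,c+R[:,2]*.01],m);print(n,((b[1:]-b[0])/10).round(2).tolist(),"px/mm x,y,z")
E
python3 sil.py
```

```text
scene ring [(0, 0.5, 15.3), (30, 0.25, 16.0), (60, 0.0, 16.6), (90, -0.5, 17.4), (120, -1.0, 16.0), (150, -1.5, 3.0), (180, -0.5, 4.1), (210, 6.75, 3.8), (240, 4.75, 1.4), (270, 5.0, 1.6), (300, 1.5, 10.4), (330, 0.0, 15.1)]
scene lens [(0, -4.0, 2.2), (30, 1.5, 11.2), (60, -0.5, 12.5), (90, -1.25, 14.7), (120, -1.5, 16.7), (150, -1.5, 16.6), (180, -1.5, 15.6), (210, -1.25, 16.0), (240, -0.75, 14.1), (270, -0.25, 12.7), (300, 2.0, 10.7), (330, -3.5, 4.0)]
side ring [(0, -0.75, 5.0), (30, 5.25, 13.8), (60, -1.25, 17.3), (90, -1.5, 17.8), (120, -1.5, 13.4), (150, -1.5, 14.8), (180, -1.25, 13.6), (210, -0.5, 15.8), (240, -6.25, 5.9), (270, -7.25, 4.1), (300, 6.5, 0.9), (330, -0.5, 12.0)]
side lens [(0, -0.5, 4.7), (30, 0.0, 14.9), (60, -1.25, 7.2), (90, -1.75, 14.7), (120, -1.75, 11.7), (150, -0.75, 4.0), (180, 1.0, 1.4), (210, 7.0, 9.7), (240, 6.0, 11.6), (270, 7.0, 4.8), (300, 3.0, 6.7), (330, 4.5, 6.7)]
wrist ring [(0, 7.0, 6.3), (30, 7.75, 1.1), (60, -6.75, 19.1), (90, -6.5, 20.3), (120, -7.5, 9.8), (150, 5.0, 2.9), (180, 1.0, 10.1), (210, -1.75, 7.5), (240, -1.5, 4.1), (270, -0.75, 1.4), (300, 3.75, 5.3), (330, 2.75, 7.4)]
wrist lens [(0, 6.0, 1.7), (30, -0.25, 0.6), (60, -2.5, 9.5), (90, -6.5, 16.9), (120, -7.5, 5.6), (150, -7.25, 11.5), (180, -5.75, 13.0), (210, -3.0, 6.8), (240, 0.0, 8.4), (270, 6.25, 7.6), (300, -1.75, 0.4), (330, 7.25, 0.9)]
lens dirs: tool x,z per px
scene [[0.19, -0.17], [0.32, -0.1], [0.17, 0.35]] px/mm x,y,z
side [[-0.18, 0.44], [-0.51, -0.34], [-0.32, 0.3]] px/mm x,y,z
wrist [[-0.0, -1.92], [2.1, 0.0], [0.02, -0.97]] px/mm x,y,z
```

Ring and lens agree to about 1–3 mm relative to each other, with a residual of about 2 mm along tool x. Distance and facing are fine. A small correction, a settle, then hand in.

step_arm:
  deltas: "0 0 0.02 0.005 0.001 0.001 0;0 0 0 0.004 0.001 0.001 0;0 0 0 0 0 0 0;0 0 0 0 0 0 0;0 0 0 0 0 0 0;0 0 0 0 0 0 0;0 0 0 0 0 0 0;0 0 0 0 0 0 0"

```text
time_s: 12.35
tcp_pos: [0.5732, 0.1959, 0.2034]
orientation: [2.528, -0.0, 1.514]
wrist_force: [1.1, 0.7, -1.2]
finger_gap: 0.203
finger_force: 49.0
```

```bash
python3 - <<'E'
from bench import manip
import numpy as np
s=manip.sense();print(s['time_s'],s['tcp_pos'],s['orientation'],np.abs(s['qvel']).max(),s['finger_force'],s['wrist_force'])
print(manip.sign_off())
E
```

```text
12.35 [0.57315278 0.19591299 0.20338948] [ 2.52818928e+00 -1.51892116e-04  1.51352718e+00] 0.0022564250860425896 48.96516806243682 [ 1.11963026  0.73268407 -1.17706773]
the job is handed in; nothing more can be done
None
```

The job is handed in at 12.35 s: the large ferrite ring is out of the rack and held still at 49 N, facing the lens about 110 mm from the glass, with its hole within an estimated 1–3 mm of the lens axis; no other part was moved and I saw no bump.

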